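Fetch the pipe piece from the back of the tilt bin

ROBOT

A 6-joint arm with a two-finger parallel gripper is mounted at the origin on a cart in front of the work surface, level with it; the furniture and walls round the work are solid. World frame = base frame: x ahead of the robot, y to its left, z up, the work surface at z = 0. Lengths are in m, angles in rad, forces in N, time in s.
With the tool pointing down it reaches from about 0.35 to 0.975 m from the base axis. Payload 4.9 kg.
Tool frame: the origin (TCP) lies between the finger pads; the fingertips stand 14 mm ahead of it and the grasp point (between the pads) lies 5 mm behind it (manip.tcp_to_tips is the distance from the TCP to the fingertips, in m); z points along the fingers, y is the line along which they close (so a half turn about z gives the same grasp; the last joint's range is limited). The gripper opens to 85 mm and grips with 20 to 120 N. Pads are 22 mm wide; open, the fingers measure 114 mm over their backs; the gripper's body (76 mm by 85 mm) begins 54 mm behind the grasp point. The pads swing forward as they close: fully open they stand 13 mm farther back than shut.
Start: joints at [-1.341, 0.053, 1.613, -0, 1.476, -0.119], TCP at [0.214, -0.587, 0.245] pointing down, gripper open.
Joint ranges: [-3.01, 3.01], [-1.01, 2.22], [0.06, 2.58], [-1.02, 4.17], [0.09, 2.62], [-3.14, 3.14]. Speed limits (rad/s): [2.57, 2.57, 3.14, 3.14, 3.14, 3.14].

INTERFACE

Orientations are given as a unit quaternion [w, x, y, z].
In Python, from plant import manip gives the robot as it stands.
- The arm moves only by the tool servo_tool, never from a script. Its argument "moves" is a list that holds one entry, the list of rows, each a list of 7 numbers: the shift along the tool's x, y, z in mm, then the turn, a rotation vector about the tool's x, y, z in degrees, then the finger opening in mm, from 0 to 85.4. In form: [[[x, y, z, ax, ay, az, fingers], ...]]. A call has 1 to 12 rows; each row shifts and turns the commanded pose from where the row before left it, along the tool's axes as they then stand; what a row does not reach is not made up. A row lasts 1/8 s, in which the tool goes at most 62.5 mm and 10.7 degrees, less where a joint would pass 70% of its speed; a pose out of reach is approached as far as the arm can. A call with a gripper value outside its range is refused whole. The fingers move at their own pace and stop on an object; the grip force is fixed at half the most. Time passes only in rows, so rows that do not move let the fingers close. It gives the time, the measured TCP pose, the force, the opening and the grip force at its end, in the units of the state.
- manip.state(): the state, without advancing time (a new reading comes with each control period).
- manip.grab_frame(name): name is "side" or "top"; returns a dict with "image" (384x512x3 uint8, blue, green, red), "mtx" (3x3 intrinsics, pixels), "dist_coeffs" ([k1, k2, p1, p2, k3] as OpenCV has them; the pictures are not rectified), "eye" and "rotation" of the camera in the world. Camera axes: x right, y down, z forward; pixel columns grow to the right and rows downward; lengths in m; the calibration is good to about 2 mm. A picture is of the moment at which its call begins. There is no depth.
- manip.job_done(): hands the job in; it is judged then, once.
The state is a dict: "time": time; "joint_pos": joint angles; "joint_vel": joint speeds; "joint_efforts": joint torques, N m; "tool_pos": TCP position; "tool_rot": TCP orientation; "contact_force": force on the tool from outside, world axes, zero at the start; "ft_torque": the same for the moment, N m; "gripper_width": opening from 0.0 (shut) to 1.0 (fully open); "grasp_force": force on a finger pad.
Only numpy, scipy, OpenCV 4.12 (cv2) and the standard library are available. Lean on these libraries where they do the work, as an engineer would, in place of code of your own. Each camera call takes 0.05 s, during which the arm holds its last target. There are 200 camera calls.

TASK

Tip the hinged parts bin well forward, towards you, take the short piece of pipe out of the compartment at its back, and stand it upright on its end in the middle of the clean square plate, ready for tacking. The nuts in the front of the bin stay in the bin, which may be left tipped; do not move the other things on the table.

Things in the scene. Friction and masses are not known exactly. Their poses are not given: they have to be found in the camera images.
- bin (a joint): forward tilt of the bin about its pivot, rad: 0 = upright (closed, back compartment under the hood), grows as its top comes forward away from the hood; stop at 0.95. The hinge is stiff (friction about 0.9 N m): the bin stays at the angle where it is left; about 9 to 17 N at the rim moves it. A good angle for picking is 0.7 to 0.9.
- bin_pivot (a point): middle of the bin's pivot line, 12 mm above the table; frame turns with the bin. Upright: x to the bin's back, y along the pivot, z up; tilted by a, z leans forward by a. In it the grey sheet bin: y -83 to 83, walls 3 mm, floor face z = 4, front panel x -3 to 0, 124 high with rim; back wall x 133 to 136, 60 high; sides 50 high, rising to 104 only within 21 mm behind the front panel (mm).
- bin_rim (a point): middle of the rolled rim (a round bead of 12 mm diameter along y, 166 mm long) at the top of the bin's front panel, 118 mm above the pivot; moves with the bin, same axes as bin_pivot. It can be hooked from behind with closed fingers, or pinched from above, and pulled forward in an arc about the pivot.
- bin_pocket (a point): middle of the bin's back compartment, 35 mm above its floor; moves with the bin, axes as bin_pivot. The compartment is 53 mm deep (80 to 133 mm behind the front panel) and 160 mm wide inside; a cross divider 42 mm high (77 to 80 mm behind the front panel) parts it from the front one.
- hood_edge (a point): middle of the front edge of the fixed hood of the dark steel stand: 68 mm behind and 154 mm above the pivot; fixed axes, x to the back. From here the hood curves back and down about the pivot (outside radius 172 mm) to 150 mm behind it. The stand is 190 mm wide; its side cheeks are at most 52 mm above the table ahead of this edge and reach the hood behind it.
- pipe_mid (a point): centre of the pipe off-cut: rusty steel, 43 mm diameter, 70 mm long, about 0.16 kg, standing on end in the back compartment; its z axis is the pipe's axis, pointing up. When the bin tilts it leans with the bin, slides or tips forward against the divider (leaning up to about 0.2 rad further than the bin) and stays in its compartment.
- plate_top (a point): centre of the upper face of the clean square steel plate without a weld bead, 110 x 110 x 8 mm, 0.75 kg, loose on the table; z up, x and y along its sides
- nut_front_a_mid (a point): centre of a hex nut, 23 x 27 x 12 mm, lying loose in the front compartment of the bin
- nut_front_b_mid (a point): centre of the other such hex nut in the front compartment
- tee_joint: bystander: tacked T joint, 60 x 100 x 49 mm high, origin at the centre of its underside; leave it where it is
- magnet_holder: bystander: red magnetic corner holder, 58 x 100 x 20 mm, origin at the centre of its underside; leave it where it is. The orange welding inverter to its right (cabinet with handles 0.30 m high, fixed) is the tallest thing on the table: pass over it.

How it is judged:
On the way, in this order (a step that is already met when the one before it is completed fails the run):
1. the bin is tipped forward by at least 0.6 rad (about 34 degrees) with the pipe piece still in it (value of joint bin above 0.6 rad and distance between pipe_mid and bin_pocket below 0.05 m), for 0.2 s.
2. the pipe piece is lifted out of the tipped bin (its centre over 100 mm from the middle of the back compartment, the bin tipped by at least 0.5 rad) (value of joint bin above 0.5 rad and distance between pipe_mid and bin_pocket above 0.1 m), for 0.1 s.
At the end, for the whole second after the job is handed in: The pipe stands upright (within 0.1 rad) on the square plate, its axis within 25 mm of the plate's centre and its own centre 30 to 40 mm above the plate's upper face; the plate lies flat (within 0.06 rad); both nuts are in the bin (0 to 135 mm behind its front panel, 0 to 110 mm above its pivot) (horizontal distance between pipe_mid and plate_top below 0.025 m and angle between pipe_mid's own z axis and vertical below 0.1 rad and z of pipe_mid in the frame of plate_top between 0.03 and 0.04 m and angle between plate_top's own z axis and vertical below 0.06 rad and x of nut_front_a_mid in the frame of bin_pivot between 0 and 0.135 m and z of nut_front_a_mid in the frame of bin_pivot between 0 and 0.11 m and x of nut_front_b_mid in the frame of bin_pivot between 0 and 0.135 m and z of nut_front_b_mid in the frame of bin_pivot between 0 and 0.11 m); the robot touches nothing.
It fails at once if the T joint is moved by more than 40 mm (distance of tee_joint from where it was at the start of the episode above 0.04 m).
It fails at once if the magnet holder is moved by more than 40 mm (distance of magnet_holder from where it was at the start of the episode above 0.04 m).
It also fails if it takes over 70 s, if anything falls off the work surface, if the arm or the gripper's body presses on something with over 40 N, if the wrist force passes 120 N, or if a joint passes its speed limit or range.

## Working session

There is one attempt and no reset: what is moved stays moved. The work goes in short steps, Python scripts to look and compute and a tool call to move; the robot and the scene stay as the last step left them, time stands still between calls to the robot, and variables do not carry over. Pictures are saved under pics/ and viewed, at most 10 in all, crops included, and the job is handed in when it is done.

Besides the shell and the picture viewer there is one more tool, called after "Call:" as name(argument=value, ...) on one line, values as JSON. servo_tool: Moves the arm, as the interface text tells. Its arguments: {"type":"object","properties":{"moves":{"type":"array"}},"required":["moves"]}

```bash
mkdir -p pics; ls
python3 - <<'E'
from plant import manip
import cv2,numpy as np
print(manip.state())
for n in("side","top"):
    f=manip.grab_frame(n); cv2.imwrite(f"pics/{n}0.png",cv2.resize(f["image"],(800,600),interpolation=cv2.INTER_CUBIC))
    print(n,f["mtx"].tolist(),f["dist_coeffs"],f["eye"],np.round(f["rotation"],4).tolist())
E
```

```text
pics
{'time': 0.0, 'joint_pos': array([-1.34100217e+00,  5.34007392e-02,  1.61430806e+00, -4.90191233e-06,
        1.47600818e+00, -1.19002363e-01]), 'joint_vel': array([-0.00146802, -0.00024326, -0.00041   , -0.00148003, -0.000555  ,
       -0.00155372]), 'joint_efforts': array([-1.23984140e-03, -3.93684053e+01, -3.70180106e+01, -1.51441332e-04,
        7.11461005e-03,  1.26218328e-05]), 'tool_pos': array([ 0.213464  , -0.58677556,  0.2440274 ]), 'tool_rot': array([-1.06039623e-03,  9.84830532e-01,  1.73515691e-01, -6.12452170e-05]), 'contact_force': array([-0.15294504,  0.24865646,  0.21790297]), 'ft_torque': array([-0.01194834, -0.01220153,  0.07670932]), 'grasp_force': 0.0, 'gripper_width': 1.0026450165564638}
side [[432.04541472389553, 0.0, 252.4282423109447], [0.0, 432.04541472389553, 192.95945569445183], [0.0, 0.0, 1.0]] [-0.15372838  0.          0.          0.          0.        ] [ 0.39484358 -0.83408843  0.84340156] [-0.4488, 0.8916, -0.052, 0.0315]
top [[414.59953884220954, 0.0, 258.9734458016324], [0.0, 414.59953884220954, 190.07317547454085], [0.0, 0.0, 1.0]] [-0.00236754  0.          0.          0.          0.        ] [0.36336257 0.13620701 1.48186649] [-0.0262, 0.7121, -0.7007, 0.0356]
```

View pics/side0.png

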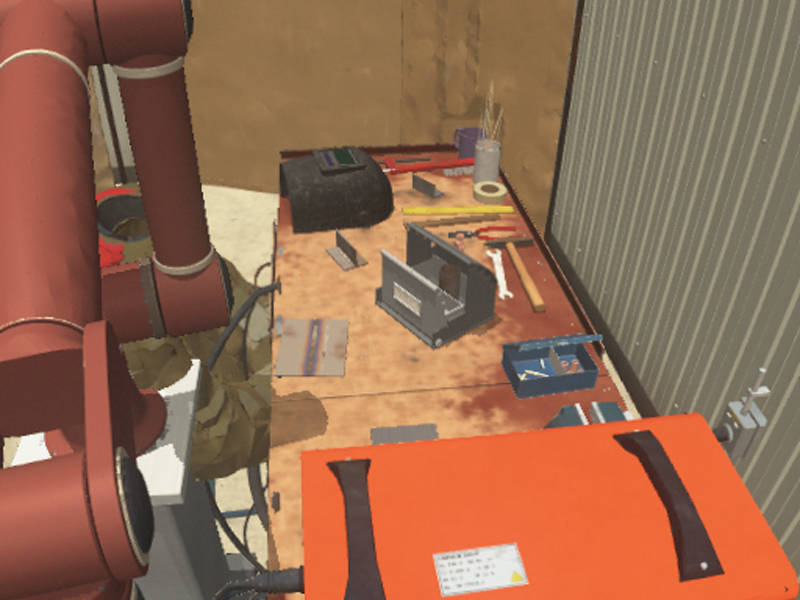

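View pics/top0.png

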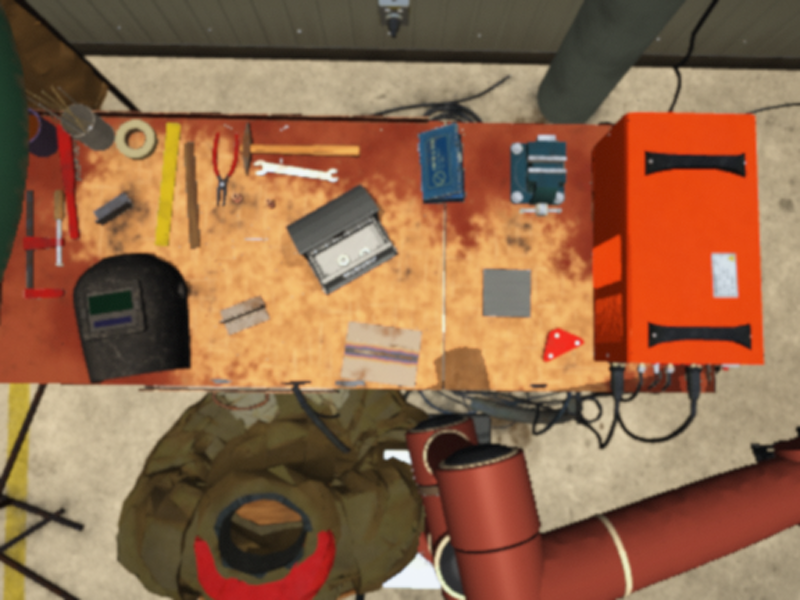

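The top view (enlarged) shows the bin around (345,245), the clean plate at (507,293), the magnet at (563,345) and the tee at (245,315). Next I'll enlarge the bin and plate.

```bash
cat > h.py <<'E'
from plant import manip
import cv2,numpy as np
from scipy.spatial.transform import Rotation as R
def cam(n):
    f=manip.grab_frame(n); q=f["rotation"]; f["R"]=R.from_quat([q[1],q[2],q[3],q[0]]).as_matrix(); return f
def ray(f,uv):
    p=cv2.undistortPoints(np.array([[uv]],float),f["mtx"],f["dist_coeffs"])[0,0]
    return f["R"]@np.array([p[0],p[1],1])
def atz(f,uv,z):
    d=ray(f,uv); return f["eye"]+d*(z-f["eye"][2])/d[2]
def proj(f,P):
    P=np.atleast_2d(P).astype(float); T=f["R"].T
    return cv2.projectPoints(P,cv2.Rodrigues(T)[0],-T@f["eye"],f["mtx"],f["dist_coeffs"])[0][:,0]
def crop(f,name,x0,y0,w,h,s):
    cv2.imwrite(name,cv2.resize(f["image"][y0:y0+h,x0:x0+w],None,fx=s,fy=s,interpolation=cv2.INTER_CUBIC))
E
python3 - <<'E'
from h import *
t=cam("top"); s=cam("side")
c=cv2.resize(t["image"][110:220,175:275],None,fx=5,fy=5,interpolation=2)
d=cv2.resize(t["image"][160:210,300:350],None,fx=5,fy=5,interpolation=2)
o=np.zeros((550,750,3),np.uint8); o[:,:500]=c; o[:250,500:]=d; cv2.imwrite("pics/t1.png",o)
crop(s,"pics/s1.png",230,130,100,100,6)
print(atz(t,(324.5,187.5),.008),atz(t,(220,160),.05), atz(s,(280,218),0))
E
```

```text
[ 0.50595609 -0.11664068  0.008     ] [0.59200585 0.25569346 0.05      ] [0.6086103  0.15888739 0.        ]
```

View pics/t1.png

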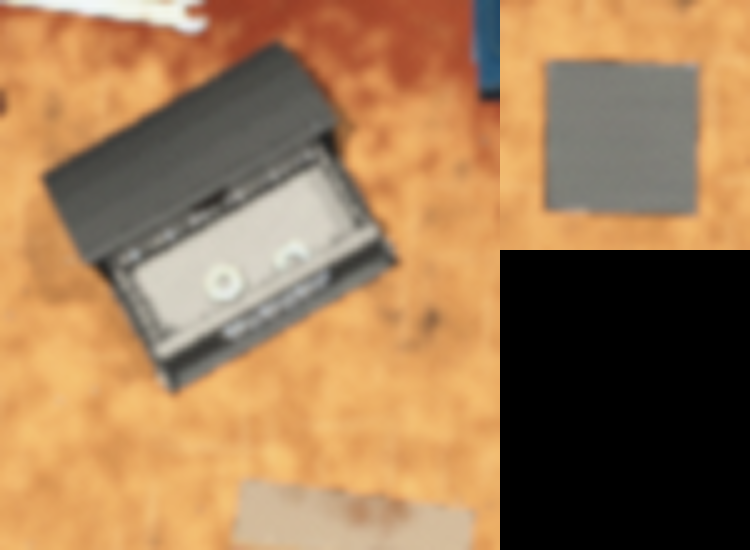

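View pics/s1.png

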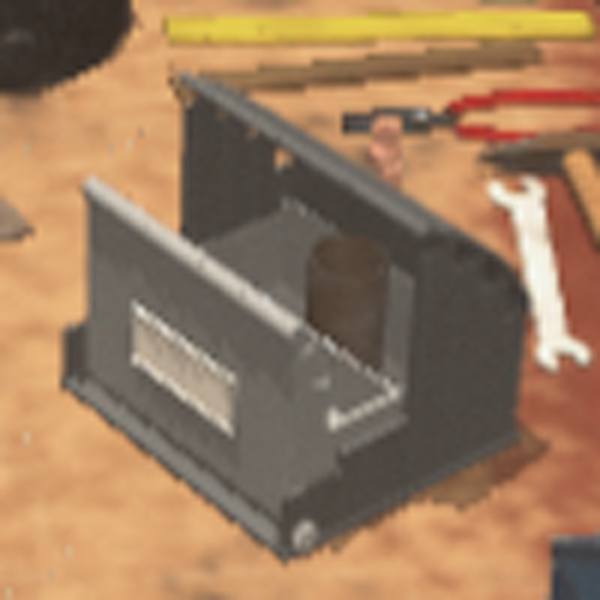

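```bash
cat >> h.py <<'E'
def cp(x,y,x0,y0,s): return [x0+(x+.5)/s-.5,y0+(y+.5)/s-.5]
def bw(p,P):  # bin upright frame -> world
    c,s=np.cos(p[2]),np.sin(p[2]); P=np.atleast_2d(P)
    return np.c_[p[0]+c*P[:,0]-s*P[:,1],p[1]+s*P[:,0]+c*P[:,1],P[:,2]+.012]
E
python3 - <<'E'
from h import *
from scipy.optimize import least_squares
t=cam("top"); s=cam("side")
T=lambda x,y:cp(x,y,175,110,5); S=lambda x,y:cp(x,y,230,130,6)
P=np.array([[-.0015,.083,.118],[-.0015,-.083,.118],[.068,.095,.154],[.068,-.095,.154]])
tp=np.array([T(162,350),T(378,230),T(88,260),T(335,128)]); sp=np.array([S(92,188),S(302,325),S(185,84),S(425,238)])
f=lambda p:np.r_[(proj(t,bw(p,P))-tp).ravel(),(proj(s,bw(p,P))-sp).ravel()]
r=least_squares(f,[.57,.2,.5],loss="soft_l1"); print(r.x,np.round(f(r.x).reshape(-1,2),1).tolist())
p=r.x; np.save("bin.npy",p)
print("rim",bw(p,P[:2]),"bolt",proj(s,bw(p,[[0,-.095,0]])),"meas",S(302,533))
# pipe top z=.012+.004+.07
c=S(348,250)
w=atz(s,c,.086); d=w[:2]-p[:2]; cc,ss=np.cos(p[2]),np.sin(p[2]); print("pipe",w,cc*d[0]+ss*d[1],-ss*d[0]+cc*d[1])
Q=np.array([atz(t,cp(x,y,300,160,5),.008) for x,y in((45,59),(197,63),(197,214),(45,211))]);print("plate",Q.mean(0),Q)
E
```

```text
[0.55676417 0.22037533 0.53177981] [[-0.4, 0.1], [0.6, -0.6], [-0.6, -0.2], [1.7, -2.4], [-0.7, -0.4], [-0.9, 1.8], [-0.7, -1.5], [0.4, -0.4]]
rim [[0.51338465 0.29115292 0.13      ]
 [0.59755797 0.14807653 0.13      ]] bolt [[280.14950086 219.3487314 ]] meas [279.9166666666667, 218.41666666666669]
pipe [0.65046455 0.28278449 0.086     ] 0.11240661826625234 0.0062783466702086566
plate [ 0.50806607 -0.11415265  0.008     ] [[ 0.56303699 -0.05934437  0.008     ]
 [ 0.56204742 -0.16875695  0.008     ]
 [ 0.45340611 -0.16861018  0.008     ]
 [ 0.45377376 -0.05989911  0.008     ]]
```

The bin and plate are located, and the pipe shows in the pocket at about bin y = +6 mm. Now I'll go over the bin.

```bash
cat >> h.py <<'E'
def ori(yaw,a):
    B=R.from_euler("z",yaw)*R.from_euler("y",-a); return B*R.from_matrix(np.diag([1,-1,-1.]))
def delta(pos,rot,frm=None):
    st=manip.state(); q=st["tool_rot"]; r0=R.from_quat([q[1],q[2],q[3],q[0]]); p0=st["tool_pos"]
    if frm: p0,r0=frm
    return np.round(r0.inv().apply(np.array(pos)-p0)*1e3,1),np.round((r0.inv()*rot).as_rotvec(degrees=True),2)
E
python3 - <<'E'
from h import *
p=np.load("bin.npy")
tgt=bw(p,[[.024,0,.118]])[0]; tgt[2]=.43
print(tgt,delta(tgt,ori(p[2],0)))
E
```

```text
[0.57744991 0.23254496 0.43      ] (array([ 622.1, -646.1, -184.6]), array([-4.000e-02, -1.000e-02, -1.048e+01]))
```

Call:
servo_tool(moves=[[[0,0,-62,0,0,0,0],[0,0,-62,0,0,0,0],[0,0,-62,0,0,0,0]]])

```text
time: 0.68
tool_pos: [0.2135, -0.587, 0.4331]
tool_rot: [-0.0, 0.985, 0.174, -0.0]
contact_force: [1.3, -0.7, 0.6]
gripper_width: 0.376
grasp_force: 0.0
```

Call:
servo_tool(moves=[[[35,-36,0,0,0,0,0],[35,-36,0,0,0,0,0],[35,-36,0,0,0,0,0],[35,-36,0,0,0,0,0],[35,-36,0,0,0,0,0],[35,-36,0,0,0,0,0],[35,-36,0,0,0,0,0],[35,-36,0,0,0,0,0],[35,-36,0,0,0,0,0],[35,-36,0,0,0,0,0],[35,-36,0,0,0,0,0],[35,-36,0,0,0,0,0]]])

```text
time: 2.17
tool_pos: [0.461, -0.0362, 0.4315]
tool_rot: [0.0, 0.985, 0.174, 0.0]
contact_force: [0.3, 0.0, 0.7]
gripper_width: -0.005
grasp_force: 0.0
```

Call:
servo_tool(moves=[[[35,-36,0,0,0,0,0],[35,-36,0,0,0,0,0],[35,-36,0,0,0,0,0],[35,-36,0,0,0,0,0],[35,-36,0,0,0,0,0],[27,-34,0,0,0,0,0],[0,0,0,0,0,-10.5,0],[0,0,0,0,0,0,0]]])

```text
time: 3.18
tool_pos: [0.5774, 0.2328, 0.4309]
tool_rot: [0.0, 0.965, 0.262, -0.0]
contact_force: [-0.3, -0.1, -0.3]
gripper_width: 0.0
grasp_force: 0.0
```

Run:
```python
from h import *
p=np.load("bin.npy"); L=.014
for z in (.17,.098):
  t=bw(p,[[.024,0,z]])[0]; t[2]+=L
  print(delta(t,ori(p[2],0)))
```

```text
(array([1.000e-01, 3.000e-01, 2.349e+02]), array([-0.01,  0.04, -0.06]))
(array([1.000e-01, 3.000e-01, 3.069e+02]), array([-0.01,  0.04, -0.06]))
```

Call:
servo_tool(moves=[[[0,0,60,0,0,0,0],[0,0,60,0,0,0,0],[0,0,60,0,0,0,0],[0,0,50,0,0,0,0],[0,0,30,0,0,0,0],[0,0,25,0,0,0,0],[0,0,22,0,0,0,0],[0,0,0,0,0,0,0]]])

```text
time: 4.18
tool_pos: [0.5761, 0.2316, 0.1222]
tool_rot: [0.0, 0.965, 0.262, -0.002]
contact_force: [-0.5, -0.5, -0.9]
gripper_width: -0.003
grasp_force: 0.0
```

Call:
servo_tool(moves=[[[-4,0,0,0,0,0,0],[-4,0,0,0,0,0,0],[-4,0,0,0,0,0,0],[-4,0,0,0,0,0,0],[0,0,0,0,0,0,0]]])

```text
time: 4.8
tool_pos: [0.5664, 0.2254, 0.1263]
tool_rot: [-0.001, 0.965, 0.263, 0.005]
contact_force: [7.9, 4.5, -4.8]
gripper_width: 0.002
grasp_force: 4.7
```

Run:
```python
from h import *
d=np.radians(4)
for x,z in((15.5,112),):
    q=R.from_rotvec([0,-d,0]).apply([x,0,z])-[x,0,z]; print("tool x,z",q[0],-q[2])
```

```text
tool x,z -7.850482280314758 -0.8083989721342704
```

Call:
servo_tool(moves=[[[-7.8,0,-0.8,0,4,0,0],[-7.8,0,-0.8,0,4,0,0],[-7.8,0,-0.8,0,4,0,0],[-7.8,0,-0.8,0,4,0,0],[-7.8,0,-0.8,0,4,0,0],[-7.8,0,-0.8,0,4,0,0]]])

```text
time: 5.55
tool_pos: [0.5269, 0.2018, 0.1252]
tool_rot: [-0.055, 0.942, 0.256, 0.208]
contact_force: [9.4, 7.3, -1.8]
gripper_width: -0.0
grasp_force: 5.1
```

```bash
cat >> h.py <<'E'
def tip_in_bin():
    p=np.load("bin.npy"); st=manip.state(); q=st["tool_rot"]; r=R.from_quat([q[1],q[2],q[3],q[0]])
    b=R.from_euler("z",-p[2])
    P=b.apply(st["tool_pos"]-[p[0],p[1],.012]); Z=b.apply(r.as_matrix()[:,2]); return P*1e3,Z,np.arctan2(Z[0],-Z[2])
E
python3 -c "
from h import *
print(tip_in_bin())"
```

```text
(array([-35.22108016,  -0.88715093, 113.24154937]), array([ 0.41962526, -0.00255521, -0.90769384]), np.float64(0.4330339454976228))
```

Call:
servo_tool(moves=[[[-7.8,0,-0.8,0,4,0,0],[-7.8,0,-0.8,0,4,0,0],[-7.8,0,-0.8,0,4,0,0],[-7.8,0,-0.8,0,4,0,0],[-7.8,0,-0.8,0,4,0,0],[-7.8,0,-0.8,0,4,0,0],[0,0,0,0,0,0,0],[0,0,0,0,0,0,0]]])

```text
time: 6.55
tool_pos: [0.4895, 0.1795, 0.1015]
tool_rot: [-0.106, 0.881, 0.24, 0.394]
contact_force: [0.6, -1.4, 4.3]
gripper_width: -0.001
grasp_force: 2.0
```

```bash
python3 -c "
from h import *
print(tip_in_bin())"
```

```text
(array([-78.68584362,  -1.17343132,  89.50606697]), array([ 0.74561282, -0.00205514, -0.66637625]), np.float64(0.8414563522226567))
```

Call:
servo_tool(moves=[[[6,0,0,0,0,0,0],[0,0,-25,0,0,0,0],[0,0,-30,0,0,0,40],[37,0,-33,0,0,0,85],[37,0,-33,0,0,0,85],[37,0,-33,0,0,0,85],[0,0,0,0,0,0,85]]])

```text
time: 7.42
tool_pos: [0.4579, 0.1615, 0.2949]
tool_rot: [-0.106, 0.88, 0.241, 0.396]
contact_force: [0.3, 0.3, -0.4]
gripper_width: 0.996
grasp_force: 0.0
```

Run:
```python
from h import *
s=cam("side");t=cam("top"); print(manip.state()["tool_pos"])
crop(s,"pics/s2.png",230,130,100,100,6); crop(t,"pics/t2.png",175,110,100,100,6)
```

```text
[0.45647319 0.16148338 0.28830192]
```

View pics/s2.png

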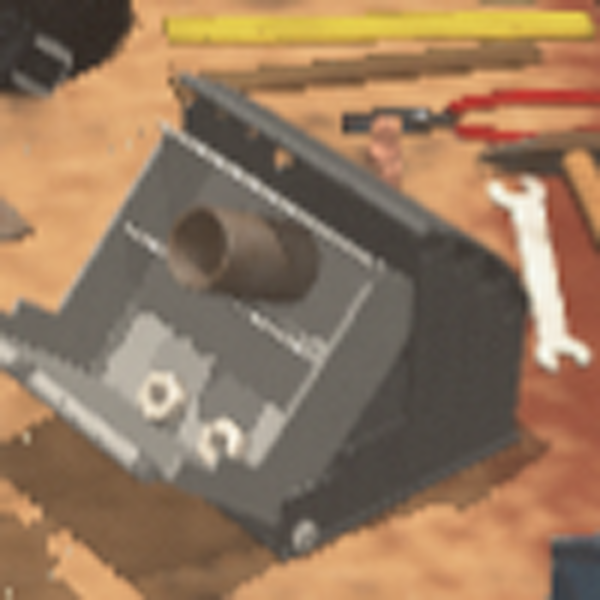

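View pics/t2.png

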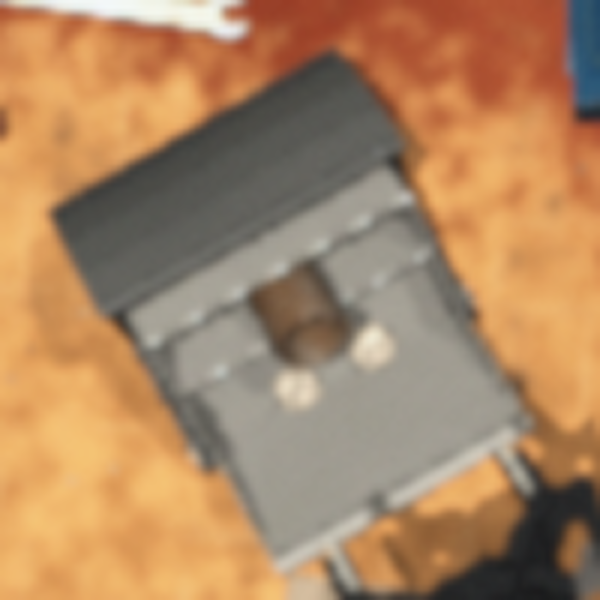

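The side view shows the bin tipped, with the pipe still in its pocket and its mouth at about (200,248) in the crop. In the top crop the mouth is at about (320,340), and both nuts are in the bin.

Run:
```python
from h import *
s=cam("side");t=cam("top"); p=np.load("bin.npy")
pix=[(s,cp(200,248,230,130,6)),(t,cp(320,341,175,110,6))]
A=np.zeros((3,3));b=np.zeros(3)
for f,uv in pix:
    d=ray(f,uv);d/=np.linalg.norm(d);M=np.eye(3)-np.outer(d,d);A+=M;b+=M@f["eye"]
X=np.linalg.solve(A,b); print("mouth",X,[proj(f,X)[0]-uv for f,uv in pix])
a=.859
def fb(P,a=a): # bin frame (m) -> world
    P=R.from_euler("y",-a).apply(np.atleast_2d(P)); return bw(p,P)
print("mouth in bin",R.from_euler("y",a).apply(R.from_euler("z",-p[2]).apply(X-[p[0],p[1],.012])))
rim=fb([[-.0015,.083,.118],[-.0015,-.083,.118]]); print("rim top crop",(proj(t,rim)-[175,110])*6)
# overlays for hypotheses
bw_s=fb([[.136,.083,.06],[.136,-.083,.06],[.0785,.08,.042],[.0785,-.08,.042]]); print("back,div side crop",(proj(s,bw_s)-[230,130])*6)
for de in(0,.1,.2):
    xf=.080+.038*np.tan(de); u=np.array([-np.sin(de),0,np.cos(de)]); e=np.array([np.cos(de),0,np.sin(de)])
    B=np.array([xf,0.006,.004])+.0215*e; m=B+.07*u; print(de,B,m,[((proj(f,fb(m))[0]-o)*6).round() for f,o in((s,[230,130]),(t,[175,110]))])
```

```text
mouth [0.55984034 0.22221141 0.13333369] [array([-0.63822278,  0.08946653]), array([ 0.04463224, -0.58218266])]
mouth in bin [9.42126279e-02 2.27000509e-05 7.65420124e-02]
rim top crop [[275.13587183 563.65541216]
 [532.62862647 418.66337304]]
back,div side crop [[155.0875725  115.99959202]
 [368.05372454 259.61535975]
 [121.10293132 222.97274227]
 [320.0355619  367.66125821]]
0 [0.1015 0.006  0.004 ] [0.1015 0.006  0.074 ] [array([197., 230.]), array([302., 329.])]
0.1 [0.10520531 0.006      0.00614642] [0.09821697 0.006      0.07579671] [array([191., 234.]), array([305., 335.])]
0.2 [0.10877441 0.006      0.00827139] [0.09486756 0.006      0.07687605] [array([186., 239.]), array([308., 340.])]
```

Run:
```python
from h import *
s=cam("side");t=cam("top"); p=np.load("bin.npy")
img=[]
for de in(0,.1,.2):
  a=.859
  xf=.080+.038*np.tan(de); u=np.array([-np.sin(de),0,np.cos(de)]); e=np.array([np.cos(de),0,np.sin(de)])
  B=np.array([xf,0.0,.004])+.0215*e
  row=[]
  for f,(x0,y0) in((s,(250,150)),(t,(205,140))):
    im=cv2.resize(f["image"][y0:y0+50,x0:x0+50],None,fx=5,fy=5,interpolation=2)
    th=np.linspace(0,2*np.pi,60)
    for h in(0,.07):
      C=B+h*u+.0215*(np.cos(th)[:,None]*e+np.sin(th)[:,None]*np.array([0,1,0]))
      q=(proj(f,bw(p,R.from_euler("y",-a).apply(C)))-[x0,y0]+.5)*5
      cv2.polylines(im,[q.astype(int)],True,(0,255,0),1)
    row.append(im)
  img.append(np.vstack(row))
cv2.imwrite("pics/o.png",np.hstack(img))
```

```text
(no output)
```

View pics/o.png

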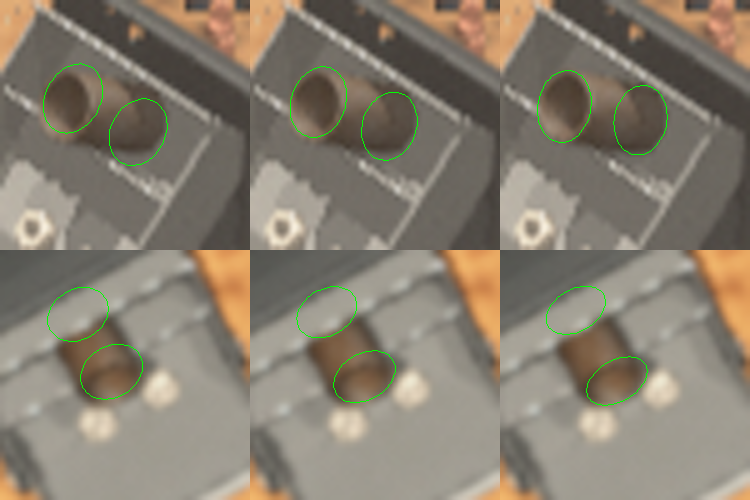

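The δ = 0.2 overlay fits, so the pipe leans about 1.06 rad in all and is near bin y = +1 mm.

Run:
```python
from h import *
p=np.load("bin.npy"); a=.859;de=.2;L=a+de
u=np.array([-np.sin(de),0,np.cos(de)]); B=np.array([.1078,.002,.0083])
rot=ori(p[2],L)
st=manip.state()
for h in(.045,.145):
  w=bw(p,R.from_euler("y",-a).apply(B+h*u))[0]; print(h,w,delta(w,rot), "after turn:",delta(w,rot,(st["tool_pos"],rot)))
print(manip.state()["joint_pos"])
```

```text
0.045 [0.57720784 0.23472299 0.12108506] (array([-27.1,  -1.4, 215.7]), array([-0.09, 12.89, -0.08])) after turn: (array([-74.6,  -1.8, 204.2]), array([0., 0., 0.]))
0.145 [0.50206118 0.19051343 0.17005948] (array([-49.4,  -1.5, 118.2]), array([-0.09, 12.89, -0.08])) after turn: (array([-74.6,  -1.8, 104.2]), array([0., 0., 0.]))
[-0.04521283 -0.89301483  2.37447246  0.51027753  0.97963971  0.85710278]
```

Call:
servo_tool(moves=[[[10,0,40,0,0,0,85],[10,0,40,0,0,0,85],[0,0,0,0,6.5,0,85],[0,0,0,0,6.4,0,85],[0,0,0,0,0,0,85]]])

```text
time: 8.35
tool_pos: [0.5179, 0.198, 0.2454]
tool_rot: [-0.134, 0.834, 0.226, 0.486]
contact_force: [-1.0, 0.4, -0.1]
gripper_width: 0.998
grasp_force: 0.0
```

```bash
cat >> h.py <<'E'
def pick(h):
    p=np.load("bin.npy"); a=.859;de=.2
    u=np.array([-np.sin(de),0,np.cos(de)]); B=np.array([.1078,.002,.0083])
    return bw(p,R.from_euler("y",-a).apply(B+h*u))[0],ori(p[2],a+de)
E
python3 - <<'E'
from h import *
for h in(.045,.145): print(delta(*pick(h)))
print(manip.state()["joint_pos"])
E
```

```text
(array([-73.9,  -1.1, 121.9]), array([-0.09,  0.17, -0.19]))
(array([-74.2,  -1.3,  21.9]), array([-0.09,  0.17, -0.19]))
[ 0.01956815 -0.67074156  2.40885677  0.87264311  0.59285449  0.52432025]
```

Call:
servo_tool(moves=[[[-25,-0.4,7,0,0,0,85],[-25,-0.4,7,0,0,0,85],[-24,-0.4,7,0,0,0,85],[0,0,0,0,0,0,85],[0,0,0,0,0,0,85]]])

```text
time: 8.98
tool_pos: [0.5046, 0.1905, 0.1772]
tool_rot: [-0.133, 0.831, 0.227, 0.49]
contact_force: [0.6, -0.2, 1.2]
gripper_width: 0.993
grasp_force: 0.0
```

Run:
```python
from h import *
print(delta(*pick(.045)),manip.state()["joint_pos"])
s=cam("side");t=cam("top")
o=np.hstack([cv2.resize(f["image"][y:y+80,x:x+66],None,fx=6,fy=6,interpolation=2) for f,x,y in((s,235,140),(t,190,130))])
cv2.imwrite("pics/a.png",o)
```

```text
(array([ -7.8,  -1.3, 101.6]), array([ 0.  , -0.3 ,  0.05])) [-0.00464436 -0.61471369  2.50121546  1.09924575  0.52543167  0.25083952]
```

View pics/a.png

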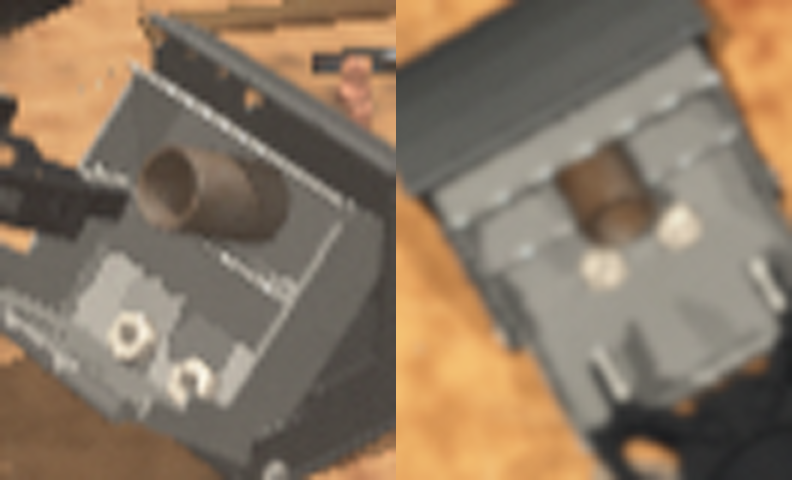

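The fingers straddle the pipe's axis (their middle is at (689,330), mouth at (625,225)), so I'll advance.

Call:
servo_tool(moves=[[[-4,-0.6,20,0,0,0,85],[-4,-0.6,20,0,0,0,85],[0,0,20,0,0,0,85],[0,0,15,0,0,0,85],[0,0,15,0,0,0,85],[0,0,12,0,0,0,85],[0,0,0,0,0,0,85]]])

```text
time: 9.95
tool_pos: [0.5776, 0.2351, 0.1197]
tool_rot: [-0.133, 0.831, 0.227, 0.489]
contact_force: [-0.6, 0.6, 1.0]
gripper_width: 0.996
grasp_force: 0.0
```

Run:
```python
from h import *
print(delta(*pick(.045)),manip.state()["joint_pos"])
```

```text
(array([ 0.9,  0.2, -1.1]), array([-0.04, -0.28,  0.03])) [ 0.11234721 -0.17388279  2.31391667  1.63031456  0.36532116 -0.27747019]
```

Call:
servo_tool(moves=[[[0,0,0,0,0,0,30],[0,0,0,0,0,0,30],[0,0,0,0,0,0,30],[0,0,0,0,0,0,30],[0,0,0,0,0,0,30]]])

```text
time: 10.58
tool_pos: [0.5766, 0.2345, 0.1193]
tool_rot: [-0.133, 0.832, 0.226, 0.489]
contact_force: [-5.6, -3.0, 4.9]
gripper_width: 0.489
grasp_force: 59.7
```

Call:
servo_tool(moves=[[[1,0,-15,0,0,0,30],[1,0,-20,0,0,0,30],[0,0,-25,0,0,0,30],[10,0,-20,0,0,0,30],[35,0,-20,0,0,0,30],[35,0,-20,0,0,0,30],[35,0,-20,0,0,0,30],[35,0,-20,0,0,0,30],[0,0,0,0,0,0,30]]])

```text
time: 11.7
tool_pos: [0.5204, 0.2012, 0.3341]
tool_rot: [-0.132, 0.83, 0.227, 0.492]
contact_force: [0.2, -0.4, -3.0]
gripper_width: 0.487
grasp_force: 61.6
```

Run:
```python
from h import *
w=np.array([.508,-.114,.20]); print(delta(w,ori(np.load("bin.npy")[2],0)),manip.state()["joint_pos"])
```

```text
(array([-200.5,  264.8,  -84.6]), array([  0.17, -61.24,   0.13])) [ 0.02899745 -0.74436613  2.30540234  0.71135448  0.70121248  0.72661136]
```

Call:
servo_tool(moves=[[[0,0,0,0,-7.6,0,30],[0,0,0,0,-7.6,0,30],[0,0,0,0,-7.6,0,30],[0,0,0,0,-7.6,0,30],[0,0,0,0,-7.7,0,30],[0,0,0,0,-7.7,0,30],[0,0,0,0,-7.7,0,30],[0,0,0,0,-7.7,0,30],[0,0,0,0,0,0,30]]])

```text
time: 12.82
tool_pos: [0.5199, 0.2018, 0.3256]
tool_rot: [0.0, 0.965, 0.264, -0.005]
contact_force: [0.1, 0.3, -2.2]
gripper_width: 0.487
grasp_force: 61.5
```

Run:
```python
from h import *
w=np.array([.508,-.114,.20]); print(delta(w,ori(np.load("bin.npy")[2],0)),manip.state()["joint_pos"])
```

```text
(array([-169.6,  266.1,  126.7]), array([-0.14,  0.58,  0.1 ])) [ 2.37083433e-01 -1.36324127e-01  1.66401255e+00 -6.77470061e-04
  1.62432054e+00  1.27431335e+00]
```

Call:
servo_tool(moves=[[[-21,33,0,0,0.6,0,30],[-21,33,0,0,0,0,30],[-21,33,10,0,0,0,30],[-21,33,20,0,0,0,30],[-21,33,25,0,0,0,30],[-21,33,25,0,0,0,30],[-22,34,25,0,0,0,30],[-22,34,20,0,0,0,30],[0,0,0,0,0,0,30],[0,0,0,0,0,0,30]]])

```text
time: 14.08
tool_pos: [0.5081, -0.1135, 0.2031]
tool_rot: [-0.001, 0.965, 0.263, 0.003]
contact_force: [-0.1, 0.4, -2.7]
gripper_width: 0.485
grasp_force: 61.8
```

Run:
```python
from h import *
s=cam("side"); t=cam("top")
st=manip.state(); P=st["tool_pos"]; print(P,delta([.508,-.114,.1],ori(np.load("bin.npy")[2],0)))
o=[]
for f in(s,t):
    u,v=proj(f,P-[0,0,.02])[0]; x,y=int(max(0,min(u-33,446))),int(max(0,min(v-40,304))); print(x,y,"tcp at",(u-x)*6,(v-y)*6)
    o.append(cv2.resize(f["image"][y:y+80,x:x+66],None,fx=6,fy=6,interpolation=2))
cv2.imwrite("pics/b.png",np.hstack(o))
```

```text
[ 0.50891544 -0.1131043   0.20424689] (array([ -1.9,   0.2, 104.2]), array([ 0.05, -0.38,  0.08]))
228 195 tcp at 198.77195260062342 240.73470252236018
299 141 tcp at 203.70623249109155 241.97980409018191
```

View pics/b.png

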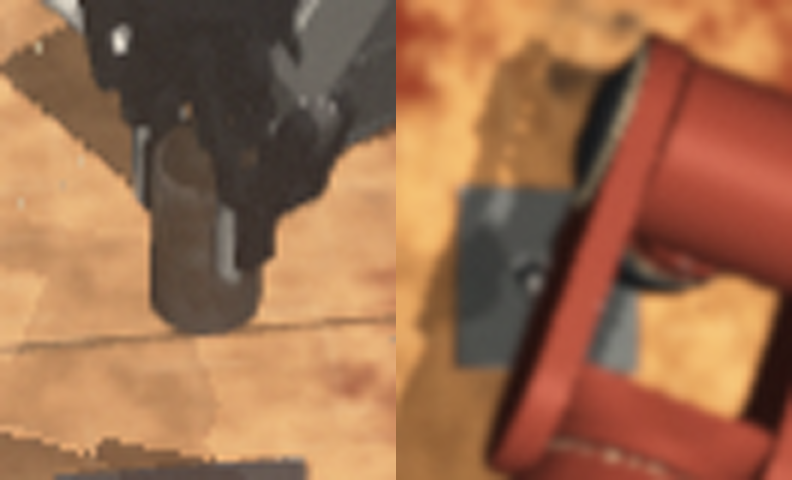

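The pipe hangs near upright in the fingers, and the bottom of its silhouette is at (207,332) in the left half. Now I'll check the tilt against a model overlay numerically.

Run:
```python
from h import *
s=cam("side"); P=manip.state()["tool_pos"]; yaw=np.load("bin.npy")[2]
x0,y0=228,195; th=np.linspace(0,2*np.pi,200)
for e in(-.1,-.05,0,.05,.1):
  rot=R.from_euler("z",yaw)*R.from_euler("y",e)
  def ring(h): return (proj(s,P+rot.apply(np.c_[.0215*np.cos(th),.0215*np.sin(th),0*th+h]))-[x0,y0]+.5)*6
  b=ring(-.045); m=ring(-.012); print(e,"bottom L,R,low",b[:,0].min().round(),b[:,0].max().round(),b[:,1].max().round(),"mid L,R",m[:,0].min().round(),m[:,0].max().round())
# measure silhouette from crop rows
g=cv2.resize(s["image"][y0:y0+80,x0:x0+66],None,fx=6,fy=6,interpolation=2)
for r in(215,240,270,290,300): 
  d=g[r].astype(int).sum(1)<330; x=np.where(d[:300])[0]; x=x[x>120]; print(r,x.min(),x.max())
col=g[:,200].astype(int).sum(1); print("low",[i for i in range(280,360,4) if col[i]<330][-1])
```

```text
-0.1 bottom L,R,low 154.0 266.0 328.0 mid L,R 148.0 262.0
-0.05 bottom L,R,low 149.0 261.0 329.0 mid L,R 147.0 261.0
0 bottom L,R,low 145.0 257.0 331.0 mid L,R 146.0 260.0
0.05 bottom L,R,low 140.0 252.0 332.0 mid L,R 144.0 258.0
0.1 bottom L,R,low 136.0 247.0 333.0 mid L,R 143.0 257.0
215 153 283
240 153 278
270 151 262
290 150 261
300 151 261
low 332
```

Call:
servo_tool(moves=[[[-2,0,30,0,0,0,30],[-1,0,40,0,0,0,30],[0,0,40,0,0,0,30],[0,0,20,0,0,0,30],[0,0,12,0,0,0,30],[0,0,2,0,0,0,30],[0,0,0,0,0,0,30],[0,0,0,0,0,0,30]]])

```text
time: 15.22
tool_pos: [0.5078, -0.1153, 0.061]
tool_rot: [0.0, 0.965, 0.263, 0.003]
contact_force: [0.2, 0.4, -2.1]
gripper_width: 0.485
grasp_force: 61.8
```

Call:
servo_tool(moves=[[[0,0,2,0,0,0,30],[0,0,2,0,0,0,30],[0,0,1,0,0,0,30],[0,0,1,0,0,0,30],[0,0,0,0,0,0,30]]])

```text
time: 15.85
tool_pos: [0.5071, -0.115, 0.055]
tool_rot: [-0.001, 0.965, 0.263, 0.002]
contact_force: [-5.1, 1.9, 6.8]
gripper_width: 0.485
grasp_force: 62.9
```

Call:
servo_tool(moves=[[[0,0,1,0,0,0,30],[0,0,0,0,0,0,30],[0,0,0,0,0,0,30]]])

```text
time: 16.23
tool_pos: [0.5071, -0.115, 0.055]
tool_rot: [-0.001, 0.965, 0.263, 0.002]
contact_force: [-7.5, 2.8, 13.4]
gripper_width: 0.488
grasp_force: 63.5
```

Call:
servo_tool(moves=[[[0,0,0,0,0,0,46],[0,0,0,0,0,0,50],[0,0,0,0,0,0,60],[0,0,0,0,0,0,85],[0,0,0,0,0,0,85],[0,0,-20,0,0,0,85],[0,0,-30,0,0,0,85],[0,0,-60,0,0,0,85],[0,0,-60,0,0,0,85],[0,0,-60,0,0,0,85]]])

```text
time: 17.48
tool_pos: [0.5056, -0.1155, 0.2846]
tool_rot: [-0.001, 0.965, 0.263, 0.003]
contact_force: [0.1, 0.2, 0.0]
gripper_width: 0.999
grasp_force: 0.0
```

Call:
servo_tool(moves=[[[-20,-40,-20,0,0,0,85],[-20,-40,-20,0,0,0,85],[-20,-40,0,0,0,0,85],[-20,-40,0,0,0,0,85],[0,0,0,0,0,0,85]]])

```text
time: 18.1
tool_pos: [0.3545, -0.0175, 0.3229]
tool_rot: [0.0, 0.965, 0.264, 0.004]
contact_force: [0.0, -1.0, -0.7]
gripper_width: 1.001
grasp_force: 0.0
```

Run:
```python
from h import *
s=cam("side"); t=cam("top")
o=np.hstack([cv2.resize(f["image"][y:y+100,x:x+w],None,fx=5,fy=5,interpolation=2) for f,x,y,w in((s,230,200,66),(t,285,140,90))])
cv2.imwrite("pics/c.png",o)
for f,x,y in((s,230,200),(t,285,140)): print((proj(f,[[.508,-.114,.008],[.508,-.114,.078]])-[x,y])*5)
```

```text
[[146.33456901 435.82449508]
 [149.17127066 339.86340327]]
[[193.82456378 234.59573198]
 [211.22210936 224.86566678]]
```

View pics/c.png

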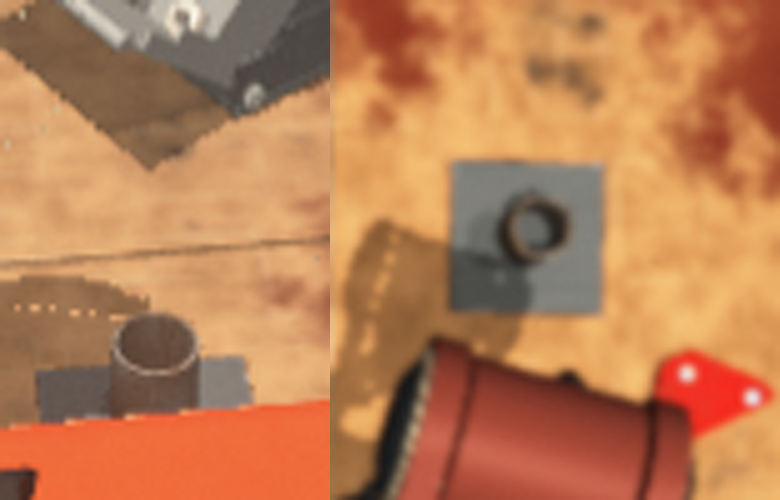

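The pipe stands upright: its ring in the top half is at about (207,226) in that crop, against (211,225) predicted for a centred pipe. The arm is clear, so I'll hand the job in.

```bash
python3 -c "
from plant import manip
print(manip.job_done())"
```

```text
the job is handed in; nothing more can be done
None
```

The pipe stands upright near the middle of the clean plate, the bin is left tipped at about 0.86 rad with both nuts in it when last seen, and the job is handed in (no verdict was returned).

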